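# Open the cooler's push-and-turn filler cap

## Task

The detector's water cooler has to be topped up: fold the tab on its filler cap fully upright first, which vents the tank, then push the cap down and unscrew it anticlockwise past its safety catch to the open position, lift it off and set it down gently, right way up and flat, in the steel tray. Do not force the cap: press only as hard as its spring needs, never wrench it against its catch or stops or pull at it while it is still locked. Leave the bottle, the funnel and the dosimeter where they stand.

Things in the scene. Friction and masses are not known exactly. Their poses are not given: they have to be found in the camera images.
- cooler: Bench-top water cooler: white box 230 (x) x 190 (y) x 100 mm high on levelling feet, fixed. Origin: centre of the case's underside, 4 to 12 mm over the bench according to how far the feet are screwed out (read it); z up, front with the display towards -x. Flat top deck 100 mm above the origin; the filler neck stands on it at x -50, y 0 mm.
- neck (a point): Centre of the top of the steel filler neck, on its axis, 122.5 mm above the cooler's origin (22.5 mm above the deck); axes as the cooler's. The neck has a flange 46 mm across with three equal gaps, a spring-loaded sealing disc in its throat, and round its foot a dark steel collar, 61 mm across, on which the cap's rim stands when pushed right down.
- cap: Round black ribbed filler cap, 58 mm across, 34.5 mm high, about 140 g with its tab (110 to 175), loose. Origin: centre of its lower rim; z up through its top. Closed on the neck its rim is 11 mm above the deck and its x axis points as the cooler's x (within 0.07 rad). It has 2 mm of radial play on the neck. It may be turned by the upright tab or by its ribbed rim.
- cap_top (a point): Centre of the cap's flat top, 34.5 mm above its origin. A spring pushes the closed cap up with 5 N and yields 1.4 N per mm as it is pushed down. The catch lets go 2.3 to 7.3 mm down (8 to 15 N; the collar sets it, unseen); 1 mm deeper the cap stands hard on the collar (9 to 17 N). Keep it down for the first 0.45 rad anticlockwise (from above), then ease off; it rises 2.5 mm along the thread.
- cap_lug (a point): One of three lugs inside the cap, 21 mm from its axis along -x, 4 mm above the rim, that hook under the neck's flange. They reach the flange's gaps 1.31 rad from closed: open; a firm stop follows 0.1 rad later. Within 0.1 rad of open the cap springs up 2 to 3 mm and lifts straight off. Turning takes under 0.2 N m. Over 20 N of push, 15 N of pull while locked or 0.3 N m is too much for it.
- tab (a joint): Angle of the aluminium tab on top of the cap: 0 = folded flat on the cap, 1.57 = upright (stop at 1.62). Hinge stiff with friction (0.05 N m): stays where it is left. The hinge line lies along the cap's y axis through the cap's axis, 39.3 mm above the cap's origin (4.8 mm above its flat top).
- tab_tip (a point): Point in the middle of the tab's thickness, 28 mm from the hinge line. The tab is 24 mm wide (along the cap's y), 8 mm thick and reaches 36 mm from the hinge line. Folded it lies along the cap's -x, 0.8 mm over the cap's top, its end standing 7 mm out past the rim; upright it stands on the cap's axis, its end 36 mm above the hinge line. Pinch it across its width, folded or upright.
- tray: Flat steel tray 170 (x) x 140 (y) mm, rim 14 mm high, walls 3 mm, fixed on the bench. Origin: centre of its underside.
- tray_in (a point): Centre of the tray's inner floor, 3 mm above the bench; axes as the tray's. Inside 164 x 134 mm.
- bottle: White coolant bottle, 68 mm across, 160 mm tall, standing loose behind the tray. Origin: centre of its underside.
- funnel: Grey plastic funnel standing on its 84 mm wide mouth, 85 mm tall, loose, behind the tray. Origin: centre of its underside.
- dosimeter: Small black pocket dosimeter 62 x 45 x 20 mm, lying loose on the cooler's deck behind the cap. Origin: centre of its underside.
There are look-alikes about, which are no part of the job. Leave any pink look-alike of the tray alone.

How it is judged:
By the outcome, as a careful person would: the job done as asked, in the order asked, and still so for the second after the job is handed in, with the robot touching nothing.
It also fails if it takes over 72 s, if anything falls off the work surface, if the arm or the gripper's body presses on something with over 40 N, if the wrist force passes 120 N, or if a joint passes its speed limit or range.

## Robot

A 6-joint arm with a two-finger parallel gripper is mounted at the origin on the work surface. World frame = base frame: x ahead of the robot, y to its left, z up, the work surface at z = 0. Lengths are in m, angles in degrees, forces in N, time in s.
With the tool pointing down it reaches from about 0.35 to 0.875 m from the base axis. Payload 4.2 kg.
Tool frame: the origin (TCP) lies where the fingers leave the gripper's body, on its centre line; the fingertips stand 70 mm ahead of it and the grasp point (between the pads) lies 51 mm ahead of it; z points along the fingers, y is the direction in which the jaws open and shut (so a half turn about z gives the same grasp; the last joint's range is limited). The gripper opens to 87 mm and grips with 3 to 60 N. Pads are 19 mm wide; open, the fingers measure 117 mm over their backs; the gripper's body (75 mm by 190 mm) begins 51 mm behind the grasp point.
Start: joints at [87.41, 22.042, 0.453, 0, -68.411, -14.817], TCP at [0.187, 0.596, 0.292] pointing down, gripper open.
Joint ranges: [-179.83, 179.83], [-69.29, 118.12], [-61.27, 80.66], [-181.25, 117.63], [-171.15, -9.14], [-177.46, 177.46]. Speed limits (degrees/s): [159.86, 159.86, 180, 180, 180, 180].

## Interface

Orientations are given as a 3x3 rotation matrix whose columns are the frame's x, y, z axes.
In Python, from station import sense, capture, camera_model, finish_job gives the robot as it stands.
- The arm moves only by the shell command python3 -m inch 'ROWS'. ROWS is JSON, a list of rows, each an object with "hand": the closure, from 0 (fully open) to 1 (shut); "slide": the shift along the world's x, y, z in cm, a list of three; "yaw": the turn about the world's z in rad. A call has 1 to 10 rows; each row is the pose to reach, as a shift and turn from the pose commanded when the call began; what a row does not reach only later rows make up. A row lasts 1/8 s, in which the tool goes at most 62.5 mm and 10.7 degrees, less where a joint would pass 70% of its speed; a pose out of reach is approached as far as the arm can. A call with a gripper value outside its range is refused whole. The fingers move at their own pace and stop on an object; the grip force is fixed at half the most. Time passes only in rows, so rows that repeat a pose let the fingers close. It gives the time, the measured TCP pose, the force and the opening at its end, in the units of the state.
- sense(): the state, without advancing time (a new reading comes with each control period).
- capture(name): name is "side" or "top" or "wrist"; returns the picture (400x640x3 uint8, blue, green, red); there is no depth.
- camera_model(name): a dict with "mtx" (3x3 intrinsics, pixels), "xyz" and "orientation" of the camera in the world; the wrist camera has in their place "tool_from_camera" (4x4, takes a point from camera to tool coordinates, whose origin is the TCP and whose axes are the flange's). Camera axes: x right, y up, looking along -z (the intrinsics and any distortion apply to the point x, -y, -z); pixel columns grow to the right and rows downward; lengths in m; the calibration is good to about 2 mm. A picture is of the moment at which its call begins: read the wrist's pose just before it. camera_model takes no time and is no camera call.
- finish_job(): hands the job in, once; it reports no verdict.
The state is a dict: "time_s": time; "joints": joint angles; "joint_velocities": joint speeds; "effort": joint torques, N m; "tcp_pos": TCP position; "ee_rot": TCP orientation; "wrist_force": force on the tool from outside, world axes, zero at the start; "moment": the same for the moment, N m; "gripper_width": opening from 0.0 (shut) to 1.0 (fully open).
Only numpy, scipy, OpenCV 4.12 (cv2) and the standard library are available. Lean on these libraries where they do the work, as an engineer would, in place of code of your own. Each camera call takes 0.05 s, during which the arm holds its last target. There are 200 camera calls.

## Working session

There is one attempt and no reset: what is moved stays moved. The work goes in short steps, Python scripts to look and compute and a shell command to move; the robot and the scene stay as the last step left them, time stands still between calls to the robot, and variables do not carry over. Pictures are saved under pics/ and viewed, about 8 in all and at most 12, crops included, and the job is handed in when it is done.

```bash
ls; mkdir -p pics
python3 - <<'E'
from station import *
import cv2,numpy as np
s=sense();print(s)
for n in ("side","top","wrist"):
    m=camera_model(n);print(n,{k:np.round(v,4).tolist() if not isinstance(v,str) else v for k,v in m.items()})
    cv2.imwrite(f"pics/{n}0.png",capture(n))
E
```

```text
pics
{'time_s': 0.0, 'joints': array([ 8.74104606e+01,  2.20895244e+01,  3.81054096e-01, -2.84784586e-02,
       -6.84121440e+01, -1.48161976e+01]), 'joint_velocities': array([ 0.01244003, -0.09127149,  0.04524351, -0.03113863, -0.0377398 ,
       -0.009635  ]), 'effort': array([-7.08135813e-04, -3.90664208e+01,  1.87409270e+01,  4.21973169e+00,
        1.10083105e-02, -1.95334278e-04]), 'tcp_pos': array([0.18680711, 0.59595918, 0.29118251]), 'ee_rot': array([[ 9.54155540e-01, -2.99310701e-01, -5.56814030e-04],
       [-2.99311205e-01, -9.54153273e-01, -2.08204182e-03],
       [ 9.18914690e-05,  2.15325242e-03, -9.99997678e-01]]), 'wrist_force': array([-0.43568812, -0.37756476, -0.14196014]), 'moment': array([-0.04113265,  0.02060764, -0.03724052]), 'gripper_width': 0.9988405780379942}
side {'mtx': [[378.5822, 0.0, 321.0041], [0.0, 378.5822, 195.7113], [0.0, 0.0, 1.0]], 'xyz': [0.3962, 0.7615, 0.7625], 'orientation': [[-0.9563, 0.2013, -0.2122], [-0.2924, -0.6513, 0.7002], [0.0027, 0.7316, 0.6817]]}
top {'mtx': [[457.4501, 0.0, 317.787], [0.0, 457.4501, 201.3015], [0.0, 0.0, 1.0]], 'xyz': [0.3985, 0.1015, 1.3245], 'orientation': [[0.0161, 0.9864, -0.1634], [-0.9995, 0.0201, 0.0232], [0.0261, 0.1629, 0.9863]]}
wrist {'mtx': [[282.3085, 0.0, 322.6764], [0.0, 282.3085, 198.5484], [0.0, 0.0, 1.0]], 'tool_from_camera': [[0.0009, 0.9578, 0.2875, 0.0781], [1.0, -0.0007, -0.0007, -0.0], [-0.0005, 0.2875, -0.9578, -0.0922], [0.0, 0.0, 0.0, 1.0]]}
```

View pics/top0.png

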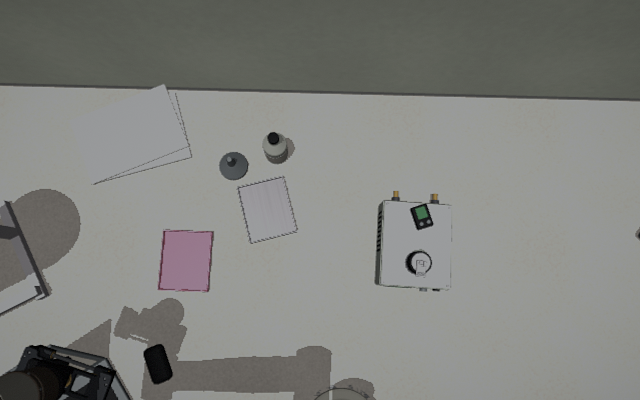

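View pics/side0.png

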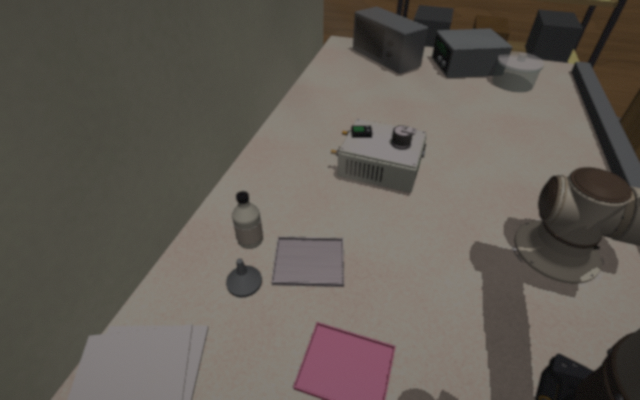

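The top view shows the cooler at about (414,245), the cap with its pale tab at (420,263), the dosimeter at (422,216), the steel tray at (267,209), the funnel at (234,163) and the bottle at (275,147).
- **Tray candidates:** steel tray (267,209), pink tray (186,261), paper sheets (130,135). I choose the steel one.
- **Cap candidates:** black round on the cooler (420,263), bottle cap (272,138), black box (158,364), brass fittings (396,195). I choose the one on the cooler.

```bash
cat > h.py <<'E'
import numpy as np, cv2
from station import *
def cam(n,s=None):
    m=camera_model(n);K=np.array(m["mtx"])
    if n=="wrist":
        s=s or sense();T=np.array(m["tool_from_camera"]);R=np.array(s["ee_rot"])
        return K,R@T[:3,:3],R@T[:3,3]+s["tcp_pos"]
    return K,np.array(m["orientation"]),np.array(m["xyz"])
def pix2(c,uv,z):
    K,R,t=c;o=[]
    for u,v in np.atleast_2d(uv):
        d=np.linalg.solve(K,[u,v,1]);d=R@[d[0],-d[1],-d[2]];o.append(t+d*(z-t[2])/d[2])
    return np.array(o)
def proj(c,P):
    K,R,t=c;q=(np.atleast_2d(P)-t)@R;q=q*[1,-1,-1];q=q@K.T;return q[:,:2]/q[:,2:]
E
python3 - <<'E'
from h import *
c=cam("top")
print("deck",pix2(c,[(383,201),(451,206),(451,290),(376,286)],.108).round(3))
print("cap",pix2(c,[(420,263)],.155).round(3))
print("tray",pix2(c,[(239,188),(284,178),(297,232),(251,242)],.014).round(3))
print("fun/bot",pix2(c,[(234,166)],.03).round(3),pix2(c,[(276,152)],.08).round(3))
im=cv2.imread("pics/top0.png")
a=cv2.resize(im[185:305,360:470],None,fx=5,fy=5,interpolation=cv2.INTER_CUBIC)
cv2.imwrite("pics/c1.png",a)
E
```

```text
deck [[ 0.604 -0.104  0.108]
 [ 0.594 -0.289  0.108]
 [ 0.371 -0.282  0.108]
 [ 0.378 -0.083  0.108]]
cap [[ 0.438 -0.189  0.155]]
tray [[0.65  0.3   0.014]
 [0.683 0.171 0.014]
 [0.525 0.129 0.014]
 [0.494 0.259 0.014]]
fun/bot [[0.711 0.315 0.03 ]] [[0.742 0.192 0.08 ]]
```

View pics/c1.png

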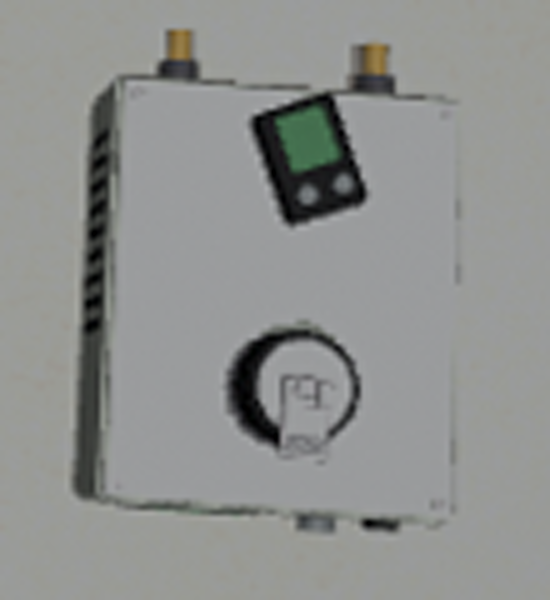

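The crop confirms the cap on the deck: black ribbed ring, pale top, tab folded towards -x (centre about (421.6,262.6) in the full picture). I'll move over it with the tool turned about -163°, so joint 6 has room for the anticlockwise turn.

```bash
python3 -m inch '[{"hand":0,"slide":[20,-30,3],"yaw":-0.9},{"hand":0,"slide":[20,-30,3],"yaw":-0.9},{"hand":0,"slide":[20,-30,3],"yaw":-0.9},{"hand":0,"slide":[20,-30,3],"yaw":-0.9},{"hand":0,"slide":[20,-30,3],"yaw":-0.9},{"hand":0,"slide":[20,-30,3],"yaw":-0.9},{"hand":0,"slide":[25,-55,3],"yaw":-1.6},{"hand":0,"slide":[25,-55,3],"yaw":-1.6},{"hand":0,"slide":[25,-55,3],"yaw":-1.6},{"hand":0,"slide":[25,-55,3],"yaw":-1.6}]'; python3 -c "
from station import *;s=sense();print(s['joints'].round(1),s['tcp_pos'].round(3),s['ee_rot'].round(3))"
```

```text
time_s: 1.4
tcp_pos: [0.4358, 0.0493, 0.3224]
ee_rot: [[-0.331, -0.944, 0.0], [-0.944, 0.331, 0.0], [-0.0, -0.0, -1.0]]
wrist_force: [0.8, -0.3, -0.5]
gripper_width: 1.0
[ 27.8   2.1 -21.1  -0.  -66.8 -47.1] [0.436 0.049 0.322] [[-0.331 -0.944  0.   ]
 [-0.944  0.331  0.   ]
 [-0.    -0.    -1.   ]]
```

```bash
python3 -m inch '[{"hand":0,"slide":[0.4,-23.7,-3.5],"yaw":-1.23},{"hand":0,"slide":[0.4,-23.7,-3.5],"yaw":-1.23},{"hand":0,"slide":[0.4,-23.7,-3.5],"yaw":-1.23},{"hand":0,"slide":[0.4,-23.7,-3.5],"yaw":-1.23},{"hand":0,"slide":[0.4,-23.7,-3.5],"yaw":-1.23},{"hand":0,"slide":[0.4,-23.7,-3.5],"yaw":-1.23},{"hand":0,"slide":[0.4,-23.7,-3.5],"yaw":-1.23},{"hand":0,"slide":[0.4,-23.7,-3.5],"yaw":-1.23},{"hand":0,"slide":[0.4,-23.7,-3.5],"yaw":-1.23}]'
python3 - <<'E'
from h import *
s=sense();print(s['joints'].round(1),s['tcp_pos'].round(4),s['ee_rot'].round(3).tolist(),s['wrist_force'],s['moment'])
im=capture("wrist");cv2.imwrite("pics/w1.png",im)
import pickle;pickle.dump(s,open("s1.pkl","wb"))
E
```

```text
time_s: 2.52
tcp_pos: [0.4399, -0.1857, 0.2872]
ee_rot: [[-1.0, -0.009, -0.0], [-0.009, 1.0, 0.0], [0.0, 0.0, -1.0]]
wrist_force: [0.7, -0.2, -0.2]
gripper_width: 0.998
[ -3.3   7.8 -19.9  -0.  -62.3 -86.1] [ 0.4399 -0.1857  0.2872] [[-1.0, -0.009, -0.0], [-0.009, 1.0, 0.0], [0.0, 0.0, -1.0]] [ 0.71134026 -0.19394972 -0.20446723] [ 0.10957562 -0.18897384  0.02311089]
```

View pics/w1.png

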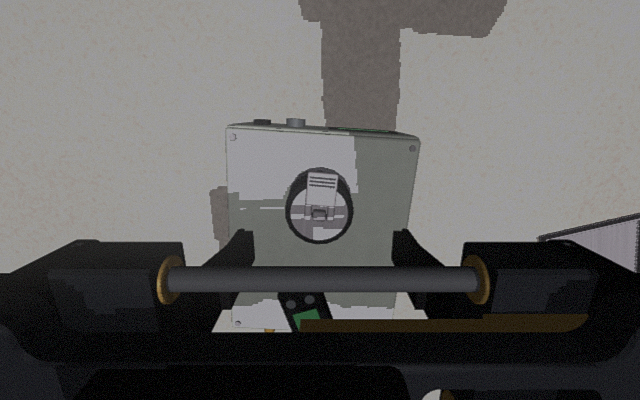

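The wrist view shows the cap with its folded tab at about (320,207), the deck's front corners at about (230,127) and (419,138), and the dosimeter at (303,312). A close crop will give the numbers.

Run:
```python
from h import *
im=cv2.imread("pics/w1.png")
cv2.imwrite("pics/c2.png",cv2.resize(im[110:260,220:425],None,fx=3.9,fy=3.9,interpolation=cv2.INTER_CUBIC))
```

```text
(no output)
```

View pics/c2.png

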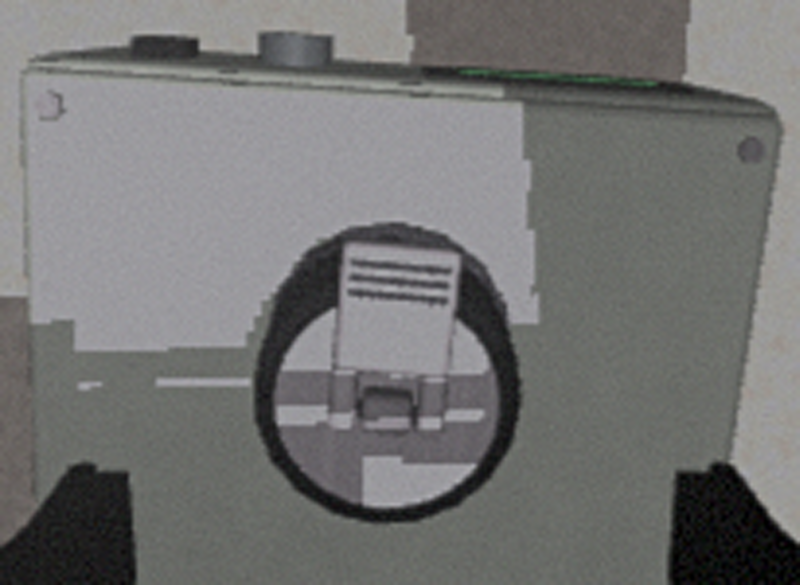

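```bash
cat > fit.py <<'E'
from h import *
import pickle
from scipy.optimize import least_squares
s=pickle.load(open("s1.pkl","rb"));W=cam("wrist",s);T=cam("top")
w=lambda u,v:(u/3.9+220-.4,v/3.9+110-.4); t=lambda u,v:(u/5+360-.4,v/5+185-.4)
cz=111 # cap origin above cooler origin
obs=[(W,w(24,74),(-115,-95,100),0),(W,w(778,120),(-115,95,100),0),
(W,w(345,242),(-36,-12,43.3),1),(W,w(462,250),(-36,12,43.3),1),
(W,w(387,520),(29,0,33),1),(W,w(256,385),(0,-29,33),1),(W,w(519,390),(0,29,33),1),
(T,t(118,80),(115,95,100),0),(T,t(455,98),(115,-95,100),0),(T,t(446,520),(-115,-95,100),0),(T,t(106,497),(-115,95,100),0)]
def rot(a):return np.array([[np.cos(a),-np.sin(a),0],[np.sin(a),np.cos(a),0],[0,0,1]])
def pt(p,L,c):
    L=np.array(L)/1000.
    if c: L=rot(p[4])@L+[-.05+p[5],p[6],.111]
    return rot(p[2])@L+[p[0],p[1],p[3]]
def f(p):
    r=[(proj(c,pt(p,L,k))[0]-uv)/(1 if c is W else .7) for c,uv,L,k in obs]
    return np.r_[np.ravel(r),(p[3]-.008)/.004,p[4]/.04,p[5:]/.0015]
r=least_squares(f,[.49,-.19,0,.008,0,0,0]);p=r.x
print(p.round(4));print(f(p)[:22].reshape(-1,2).round(1).tolist())
print("cap",pt(p,(0,0,0),1).round(4),"yaw",p[2]+p[4],"tip",pt(p,(-28,0,39.3),1).round(4),"captop z",pt(p,(0,0,34.5),1)[2])
E
python3 fit.py
```

```text
[ 0.493  -0.1918 -0.0488 -0.0008  0.0039 -0.0014  0.0015]
[[-1.6, -1.1], [0.8, -1.0], [-0.6, 0.2], [-1.2, -0.2], [-0.5, -2.6], [1.9, 0.3], [-0.0, 2.5], [-1.6, -2.9], [0.9, -1.2], [1.4, 0.2], [-3.4, 0.1]]
cap [ 0.4417 -0.1878  0.1102] yaw -0.04485510529065598 tip [ 0.4138 -0.1866  0.1495] captop z 0.14471376321397217
```

```bash
python3 -m inch '[{"hand":0,"slide":[0,9,-2],"yaw":0},{"hand":0,"slide":[0,9,-2],"yaw":0},{"hand":0,"slide":[0,9,-2],"yaw":0},{"hand":0,"slide":[0,9,-2],"yaw":0}]' >/dev/null
cat > snap.py <<'E'
from h import *
import pickle,sys
s=sense();im=capture("wrist");n=sys.argv[1]
pickle.dump(s,open(n+".pkl","wb"));cv2.imwrite(f"pics/{n}.png",im)
print(s['tcp_pos'].round(4),proj(cam("wrist",s),[.4417,-.1878,.150]).round(1))
E
python3 snap.py w2; python3 -m inch '[{"hand":0,"slide":[0,-12,0],"yaw":0},{"hand":0,"slide":[0,-18,0],"yaw":0},{"hand":0,"slide":[0,-18,0],"yaw":0},{"hand":0,"slide":[0,-18,0],"yaw":0},{"hand":0,"slide":[0,-18,0],"yaw":0}]'>/dev/null; python3 snap.py w3
python3 - <<'E'
from h import *
import pickle
o=[]
for n in("w2","w3"):
    s=pickle.load(open(n+".pkl","rb"));im=cv2.imread(f"pics/{n}.png")
    u,v=proj(cam("wrist",s),[.4417,-.1878,.150])[0].astype(int)
    u0,v0=max(u-55,0),max(v-65,0);print(n,u0,v0)
    o.append(cv2.resize(im[v0:v0+120,u0:u0+110],(390*110//110,int(390*120/110)),interpolation=cv2.INTER_CUBIC))
cv2.imwrite("pics/c3.png",np.hstack(o))
E
```

```text
[ 0.4402 -0.0959  0.2675] [[206.6 219.7]]
[ 0.4394 -0.2765  0.267 ] [[434.  222.8]]
w2 151 154
w3 378 157
```

View pics/c3.png

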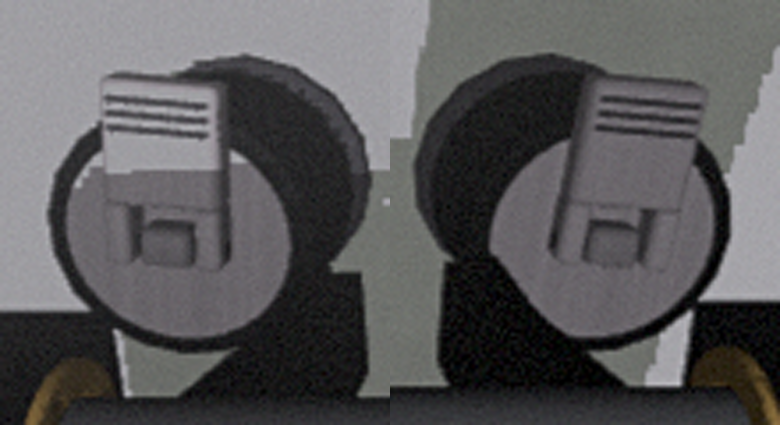

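The crops show the cap from both sides: tab end corners at about (102,76)/(216,84) on the left and (585,82)/(708,90) on the right, pale disc spanning 65–292 and 490–716.

```bash
cat > fit2.py <<'E'
from h import *
import pickle
from scipy.optimize import least_squares
C={n:cam("wrist",pickle.load(open(n+".pkl","rb"))) for n in("w2","w3","s1")}
k=390/110
def U(n,u,v):
    if n=="s1": return np.array([u/3.9+220,v/3.9+110])-.4
    o=dict(w2=(151,154),w3=(378,157))[n];return np.array([o[0]+u/k,o[1]+v/k])-.4
tab=[("w2",102,76,-12),("w2",216,84,12),("w3",195,82,-12),("w3",318,90,12),("s1",345,242,-12),("s1",462,250,12)]
# disc extremes: (cam, left,right,bottom)
disc=[("w2",65,292,338),("w3",100,326,337),("s1",275,500,508)]
a=np.linspace(0,2*np.pi,120)
def f(p):
    x,y,z,w,r=p;R=np.array([[np.cos(w),-np.sin(w)],[np.sin(w),np.cos(w)]]);o=[]
    for n,u,v,yy in tab:
        q=R@[-.036,yy/1000]+[x,y];o+=list(proj(C[n],[*q,z+.0433])[0]-U(n,u,v))
    for n,l,rr,b in disc:
        q=proj(C[n],np.c_[x+r*np.cos(a),y+r*np.sin(a),0*a+z+.0345])
        o+=[q[:,0].min()-U(n,l,0)[0],q[:,0].max()-U(n,rr,0)[0],q[:,1].max()-U(n,0,b)[1]]
    return np.array(o)
r=least_squares(f,[.44,-.188,.118,0,.025],x_scale=[.01,.01,.01,.1,.01],loss="soft_l1")
J=np.linalg.inv(r.jac.T@r.jac)
print(r.x.round(4),np.sqrt(np.diag(J)).round(4));print(f(r.x).round(1))
E
python3 fit2.py
```

```text
[ 0.4394 -0.1885  0.1221 -0.0666  0.0243] [0.0004 0.0004 0.0009 0.015  0.0004]
[-2.1  0.4  0.2  0.7  1.7 -0.8  0.7 -0.6 -1.3  0.1 -0.2  0.4  1.1  0.8
 -0.2 -0.8 -0.9  0.1 -0.1  0.3 -0.2]
```

```bash
python3 -m inch '[{"hand":0,"slide":[-3.9,6,0],"yaw":-0.064},{"hand":0,"slide":[-3.9,9,0],"yaw":-0.064},{"hand":0,"slide":[-3.9,9,0],"yaw":-0.064},{"hand":0,"slide":[-3.9,9,-3],"yaw":-0.064},{"hand":0,"slide":[-3.9,9,-5],"yaw":-0.064},{"hand":0,"slide":[-3.9,9,-5],"yaw":-0.064},{"hand":0,"slide":[-3.9,9,-5],"yaw":-0.064}]'; python3 snap.py w4; python3 -c "
import cv2
im=cv2.imread('pics/w4.png');cv2.imwrite('pics/c4.png',cv2.resize(im[120:360,180:460],None,fx=2.4,fy=2.4))
from station import sense;print(sense()['moment'])"
```

```text
time_s: 4.68
tcp_pos: [0.4017, -0.1859, 0.2181]
ee_rot: [[-0.998, 0.055, 0.002], [0.055, 0.998, -0.001], [-0.002, -0.0, -1.0]]
wrist_force: [-1.2, 0.6, -0.6]
gripper_width: 0.999
[ 0.4017 -0.1859  0.2181] [[322.7 301.7]]
[ 0.0300819  -0.16418275  0.03714644]
```

View pics/c4.png

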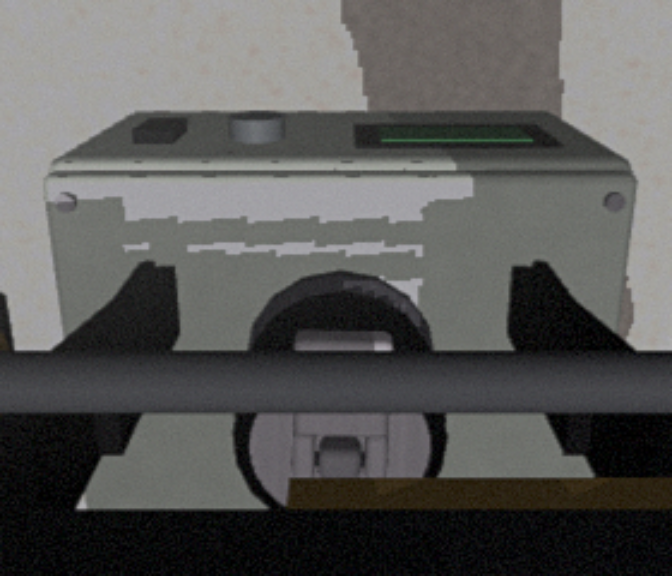

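The tab lies centred between the fingers and aligned with the tool (tab end at crop row 335), so I'll close on it.

```bash
python3 -m inch '[{"hand":0,"slide":[-0.1,0,-0.1],"yaw":0},{"hand":0.6,"slide":[-0.1,0,-0.1],"yaw":0},{"hand":1,"slide":[-0.1,0,-0.1],"yaw":0},{"hand":1,"slide":[-0.1,0,-0.1],"yaw":0},{"hand":1,"slide":[-0.1,0,-0.1],"yaw":0},{"hand":1,"slide":[-0.1,0,-0.1],"yaw":0},{"hand":1,"slide":[-0.1,0,-0.1],"yaw":0}]'
python3 - <<'E'
import numpy as np
from station import sense
s=sense();print(s['tcp_pos'].round(4),s['moment'].round(2))
r=32.7
for th in np.arange(0,1.63,.1): print(round(th,2),(r*(1-np.cos(th))/10*np.array([np.cos(-.055),np.sin(-.055)])).round(2),round(r*np.sin(th)/10,2))
E
```

```text
time_s: 5.6
tcp_pos: [0.4, -0.1858, 0.2162]
ee_rot: [[-0.998, 0.056, -0.0], [0.056, 0.998, -0.0], [0.0, -0.0, -1.0]]
wrist_force: [-0.2, -0.5, -0.5]
gripper_width: 0.402
[ 0.4    -0.1858  0.2162] [ 0.03 -0.16  0.05]
0.0 [ 0. -0.] 0.0
0.1 [ 0.02 -0.  ] 0.33
0.2 [ 0.07 -0.  ] 0.65
0.3 [ 0.15 -0.01] 0.97
0.4 [ 0.26 -0.01] 1.27
0.5 [ 0.4  -0.02] 1.57
0.6 [ 0.57 -0.03] 1.85
0.7 [ 0.77 -0.04] 2.11
0.8 [ 0.99 -0.05] 2.35
0.9 [ 1.24 -0.07] 2.56
1.0 [ 1.5  -0.08] 2.75
1.1 [ 1.78 -0.1 ] 2.91
1.2 [ 2.08 -0.11] 3.05
1.3 [ 2.39 -0.13] 3.15
1.4 [ 2.71 -0.15] 3.22
1.5 [ 3.03 -0.17] 3.26
1.6 [ 3.36 -0.19] 3.27
```

```bash
python3 -m inch '[{"hand":1,"slide":[0,0,0],"yaw":0},{"hand":1,"slide":[0,0,0],"yaw":0},{"hand":1,"slide":[0,0,0],"yaw":0},{"hand":1,"slide":[0,0,0],"yaw":0}]'
```

```text
time_s: 6.1
tcp_pos: [0.4, -0.1858, 0.2162]
ee_rot: [[-0.998, 0.056, -0.0], [0.056, 0.998, -0.0], [0.0, -0.0, -1.0]]
wrist_force: [0.6, -0.3, -1.9]
gripper_width: 0.255
```

```bash
python3 -m inch '[{"hand":1,"slide":[0,0,0],"yaw":0},{"hand":1,"slide":[0.02,0,0.33],"yaw":0},{"hand":1,"slide":[0.07,0,0.65],"yaw":0},{"hand":1,"slide":[0.15,0,0.97],"yaw":0},{"hand":1,"slide":[0.26,0,1.27],"yaw":0},{"hand":1,"slide":[0.26,0,1.27],"yaw":0}]'
```

```text
time_s: 6.85
tcp_pos: [0.4021, -0.1858, 0.2289]
ee_rot: [[-0.998, 0.056, -0.001], [0.056, 0.998, 0.0], [0.001, 0.0, -1.0]]
wrist_force: [-0.5, -1.7, -4.1]
gripper_width: 0.259
```

```bash
python3 -m inch '[{"hand":1,"slide":[0.14,-0.01,0.3],"yaw":0},{"hand":1,"slide":[0.31,-0.02,0.58],"yaw":0},{"hand":1,"slide":[0.51,-0.03,0.84],"yaw":0},{"hand":1,"slide":[0.73,-0.04,1.08],"yaw":0},{"hand":1,"slide":[0.98,-0.06,1.29],"yaw":0},{"hand":1,"slide":[1.24,-0.07,1.48],"yaw":0},{"hand":1,"slide":[1.24,-0.07,1.48],"yaw":0}]';python3 -m inch '[{"hand":1,"slide":[0.28,-0.02,0.16],"yaw":0},{"hand":1,"slide":[0.58,-0.03,0.3],"yaw":0},{"hand":1,"slide":[0.89,-0.05,0.4],"yaw":0},{"hand":1,"slide":[1.21,-0.07,0.47],"yaw":0},{"hand":1,"slide":[1.21,-0.07,0.47],"yaw":0}]'
```

```text
time_s: 7.72
tcp_pos: [0.4143, -0.1864, 0.2437]
ee_rot: [[-0.998, 0.056, -0.002], [0.056, 0.998, 0.0], [0.002, 0.0, -1.0]]
wrist_force: [-5.8, 0.6, -2.2]
gripper_width: 0.263
time_s: 8.35
tcp_pos: [0.4251, -0.1872, 0.2478]
ee_rot: [[-0.998, 0.057, -0.006], [0.057, 0.998, 0.001], [0.006, 0.0, -1.0]]
wrist_force: [-7.3, 0.3, -3.3]
gripper_width: 0.269
```

```bash
python3 -m inch '[{"hand":1,"slide":[0.16,-0.01,0.02],"yaw":0},{"hand":1,"slide":[0.32,-0.02,0.04],"yaw":0},{"hand":1,"slide":[0.44,-0.03,0.05],"yaw":0},{"hand":1,"slide":[0.56,-0.03,0.05],"yaw":0},{"hand":1,"slide":[0.56,-0.03,0.05],"yaw":0}]'; python3 snap.py w5; python3 -c "
import cv2,numpy as np
from h import *
im=capture('side');a=cv2.resize(im[105:195,320:440],None,fx=3.5,fy=3.5,interpolation=cv2.INTER_CUBIC)
b=cv2.resize(cv2.imread('pics/w5.png')[150:320,240:410],(315,315));cv2.imwrite('pics/c5.png',np.hstack([a,b]))"
```

```text
time_s: 8.98
tcp_pos: [0.4302, -0.1875, 0.2482]
ee_rot: [[-0.998, 0.057, -0.007], [0.057, 0.998, 0.001], [0.007, 0.0, -1.0]]
wrist_force: [-7.9, -1.1, -1.7]
gripper_width: 0.27
[ 0.4302 -0.1875  0.2482] [[322.9 243.9]]
```

View pics/c5.png

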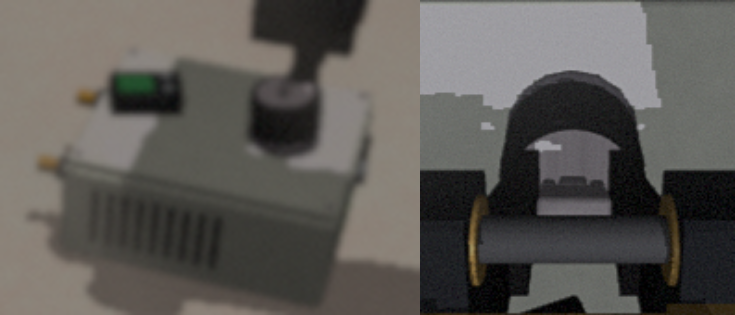

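```bash
python3 -m inch '[{"hand":1,"slide":[0.15,0,0],"yaw":0},{"hand":1,"slide":[0.3,0,0],"yaw":0},{"hand":1,"slide":[0.3,0,0],"yaw":0}]';  python3 -m inch '[{"hand":1,"slide":[0.12,0,0],"yaw":0},{"hand":1,"slide":[0.2,0,0],"yaw":0},{"hand":1,"slide":[0.2,0,0],"yaw":0}]'
```

```text
time_s: 9.45
tcp_pos: [0.4331, -0.1876, 0.2483]
ee_rot: [[-0.998, 0.057, -0.008], [0.057, 0.998, 0.0], [0.008, -0.0, -1.0]]
wrist_force: [-8.8, -0.1, -1.6]
gripper_width: 0.269
time_s: 9.82
tcp_pos: [0.4351, -0.1877, 0.2484]
ee_rot: [[-0.998, 0.057, -0.008], [0.057, 0.998, 0.0], [0.008, -0.0, -1.0]]
wrist_force: [-10.0, -1.0, -2.2]
gripper_width: 0.274
```

```bash
python3 -m inch '[{"hand":0.6,"slide":[0,0,0],"yaw":0},{"hand":0.5,"slide":[0,0,0],"yaw":0},{"hand":0.4,"slide":[0,0,0],"yaw":0},{"hand":0,"slide":[0,0,0],"yaw":0},{"hand":0,"slide":[0,0,3],"yaw":0},{"hand":0,"slide":[-1,0,6],"yaw":0},{"hand":0,"slide":[-1,0,6],"yaw":0},{"hand":0,"slide":[-1,0,6],"yaw":0}]'; python3 snap.py w6
python3 - <<'E'
from h import *
im=cv2.imread("pics/w6.png");cv2.imwrite("pics/c6.png",cv2.resize(im[110:260,240:400],None,fx=4,fy=4,interpolation=cv2.INTER_CUBIC))
import pickle
s=pickle.load(open("w6.pkl","rb"));c=cam("wrist",s)
a=-.058;R=np.array([[np.cos(a),-np.sin(a)],[np.sin(a),np.cos(a)]])
for th in(1.3,1.45,1.57,1.62):
  for n in (-4,4):
    P=[[*(R@[-36*np.cos(th)/1e3+n/1e3*np.sin(th),y]+[.4394,-.1885]),.1221+.0393+.036*np.sin(th)+n/1e3*np.cos(th)] for y in(-.012,.012)]
    print(th,n,((proj(c,P)-[240,110]+.4)*4).round(0).tolist())
E
```

```text
time_s: 10.82
tcp_pos: [0.4275, -0.1873, 0.3084]
ee_rot: [[-0.998, 0.056, -0.0], [0.056, 0.998, 0.0], [0.0, 0.0, -1.0]]
wrist_force: [-0.1, -0.1, -0.1]
gripper_width: 0.988
[ 0.4275 -0.1873  0.3084] [[322.7 217.8]]
1.3 -4 [[267.0, 438.0], [390.0, 439.0]]
1.3 4 [[267.0, 479.0], [390.0, 480.0]]
1.45 -4 [[267.0, 466.0], [390.0, 466.0]]
1.45 4 [[267.0, 506.0], [390.0, 506.0]]
1.57 -4 [[267.0, 488.0], [390.0, 488.0]]
1.57 4 [[267.0, 526.0], [389.0, 526.0]]
1.62 -4 [[267.0, 497.0], [390.0, 497.0]]
1.62 4 [[267.0, 533.0], [389.0, 534.0]]
```

View pics/c6.png

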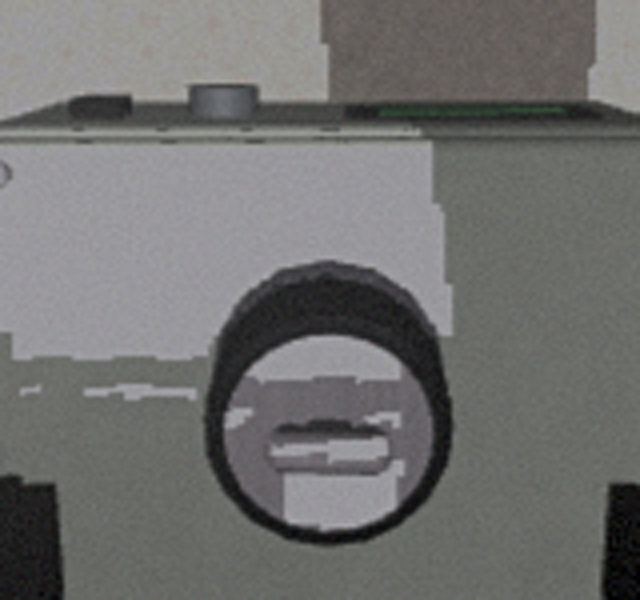

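The tab's end appears as the band at crop rows 437–472. Upright it would be at 488–526, so the tab is only at about 1.28 rad and slipped in the pads. I'll push it on with the shut fingers from the -x side.

```bash
python3 -m inch '[{"hand":1,"slide":[-3.2,0,0],"yaw":0},{"hand":1,"slide":[-3.2,0,0],"yaw":0},{"hand":1,"slide":[-3.2,0,0],"yaw":0},{"hand":1,"slide":[-3.2,0,0],"yaw":0},{"hand":1,"slide":[-3.2,0,0],"yaw":0},{"hand":1,"slide":[-3.2,0,0],"yaw":0},{"hand":1,"slide":[-3.2,0,-3],"yaw":0},{"hand":1,"slide":[-3.2,0,-5.5],"yaw":0},{"hand":1,"slide":[-3.2,0,-5.5],"yaw":0},{"hand":1,"slide":[-3.2,0,-5.5],"yaw":0}]'; python3 -m inch '[{"hand":1,"slide":[0.6,0,0],"yaw":0},{"hand":1,"slide":[1.2,0,0],"yaw":0},{"hand":1,"slide":[1.8,0,0],"yaw":0},{"hand":1,"slide":[2.4,0,0],"yaw":0},{"hand":1,"slide":[2.4,0,0],"yaw":0}]';python3 -m inch '[{"hand":1,"slide":[0.2,0,0],"yaw":0},{"hand":1,"slide":[0.4,0,0],"yaw":0},{"hand":1,"slide":[0.4,0,0],"yaw":0}]'
```

```text
time_s: 12.12
tcp_pos: [0.3964, -0.1877, 0.2549]
ee_rot: [[-0.998, 0.056, 0.001], [0.056, 0.998, -0.001], [-0.002, -0.001, -1.0]]
wrist_force: [0.0, 0.5, -0.3]
gripper_width: 0.019
time_s: 12.75
tcp_pos: [0.4197, -0.1875, 0.2538]
ee_rot: [[-0.998, 0.056, -0.001], [0.056, 0.998, -0.0], [0.001, -0.0, -1.0]]
wrist_force: [-1.5, -0.6, 1.1]
gripper_width: 0.005
time_s: 13.12
tcp_pos: [0.4238, -0.1875, 0.254]
ee_rot: [[-0.998, 0.056, 0.0], [0.056, 0.998, -0.0], [-0.0, -0.0, -1.0]]
wrist_force: [-1.8, 0.7, 0.7]
gripper_width: 0.004
```

```bash
python3 -m inch '[{"hand":1,"slide":[0.1,0,0],"yaw":0},{"hand":1,"slide":[0.2,0,0],"yaw":0},{"hand":1,"slide":[0.2,0,0],"yaw":0}]'|grep -E "tcp|force"; python3 -m inch '[{"hand":1,"slide":[0.1,0,0],"yaw":0},{"hand":1,"slide":[0.1,0,0],"yaw":0}]'|grep -E "tcp|force"
```

```text
tcp_pos: [0.4257, -0.1875, 0.2539]
wrist_force: [-2.0, -0.1, 2.3]
tcp_pos: [0.4266, -0.1875, 0.2539]
wrist_force: [-2.5, -0.2, 0.7]
```

```bash
python3 -m inch '[{"hand":1,"slide":[0.1,0,0],"yaw":0},{"hand":1,"slide":[0.1,0,0],"yaw":0}]'|grep -E "tcp|force"; python3 -m inch '[{"hand":1,"slide":[0.1,0,0],"yaw":0},{"hand":1,"slide":[0.1,0,0],"yaw":0}]'|grep -E "tcp|force"; python3 -m inch '[{"hand":1,"slide":[0.1,0,0],"yaw":0},{"hand":1,"slide":[0.1,0,0],"yaw":0}]'|grep -E "tcp|force"
```

```text
tcp_pos: [0.4276, -0.1875, 0.2539]
wrist_force: [-1.4, 0.2, 0.5]
tcp_pos: [0.4286, -0.1875, 0.2538]
wrist_force: [-2.5, -0.0, 0.9]
tcp_pos: [0.4295, -0.1874, 0.2537]
wrist_force: [-3.1, 0.9, -0.2]
```

```bash
python3 -m inch '[{"hand":1,"slide":[0.1,0,0],"yaw":0},{"hand":1,"slide":[0.1,0,0],"yaw":0}]'|grep -E "tcp|force"; python3 -m inch '[{"hand":1,"slide":[0.1,0,0],"yaw":0},{"hand":1,"slide":[0.1,0,0],"yaw":0}]'|grep -E "tcp|force"
```

```text
tcp_pos: [0.4303, -0.1874, 0.2536]
wrist_force: [-3.7, 0.6, -1.0]
tcp_pos: [0.4312, -0.1874, 0.2535]
wrist_force: [-5.1, 0.5, -1.6]
```

The force now rises, so the tab is at its stop. I'll back off and look.

```bash
python3 -m inch '[{"hand":1,"slide":[-2,0,0],"yaw":0},{"hand":1,"slide":[-2,0,2],"yaw":0},{"hand":0,"slide":[-2,0,6],"yaw":0},{"hand":0,"slide":[-1,0,6],"yaw":0},{"hand":0,"slide":[0,0,6],"yaw":0},{"hand":0,"slide":[0,0,6],"yaw":0},{"hand":0,"slide":[0,0,6],"yaw":0},{"hand":0,"slide":[0,0,6],"yaw":0},{"hand":0,"slide":[0,0,6],"yaw":0}]'; python3 snap.py w7
python3 - <<'E'
from h import *
im=cv2.imread("pics/w7.png");cv2.imwrite("pics/c7.png",cv2.resize(im[110:260,240:400],None,fx=4,fy=4,interpolation=cv2.INTER_CUBIC))
import pickle
s=pickle.load(open("w7.pkl","rb"));c=cam("wrist",s)
a=-.058;R=np.array([[np.cos(a),-np.sin(a)],[np.sin(a),np.cos(a)]])
for th in(1.3,1.45,1.57,1.62):
  for n in (-4,4):
    P=[[*(R@[-36*np.cos(th)/1e3+n/1e3*np.sin(th),y]+[.4394,-.1885]),.1221+.0393+.036*np.sin(th)+n/1e3*np.cos(th)] for y in(-.012,.012)]
    print(th,n,((proj(c,P)-[240,110]+.4)*4).round(0).tolist())
E
```

```text
time_s: 16.12
tcp_pos: [0.4315, -0.1875, 0.3138]
ee_rot: [[-0.998, 0.056, -0.0], [0.056, 0.998, 0.0], [0.0, 0.0, -1.0]]
wrist_force: [-0.7, -0.5, -0.5]
gripper_width: 0.719
[ 0.4315 -0.1875  0.3138] [[322.8 211.9]]
1.3 -4 [[268.0, 409.0], [389.0, 410.0]]
1.3 4 [[268.0, 450.0], [389.0, 450.0]]
1.45 -4 [[268.0, 437.0], [389.0, 437.0]]
1.45 4 [[268.0, 476.0], [389.0, 476.0]]
1.57 -4 [[268.0, 458.0], [389.0, 459.0]]
1.57 4 [[269.0, 496.0], [388.0, 496.0]]
1.62 -4 [[268.0, 467.0], [389.0, 468.0]]
1.62 4 [[269.0, 503.0], [388.0, 504.0]]
```

View pics/c7.png

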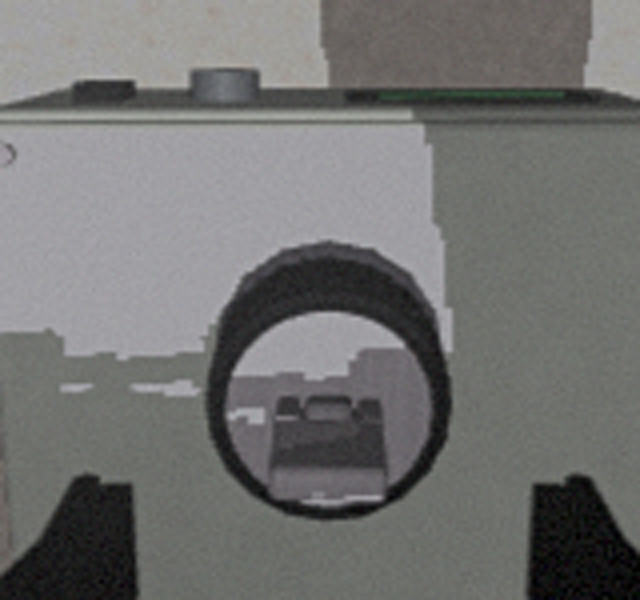

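The tab now stands upright: its end is at crop rows 467–500, as predicted for 1.6 rad, and centred at column 328. Next I'll pinch it low across its width.

```bash
python3 -m inch '[{"hand":0.4,"slide":[0.8,-0.1,-2],"yaw":0},{"hand":0.4,"slide":[0.8,-0.1,-6],"yaw":0},{"hand":0.4,"slide":[0.8,-0.1,-8.3],"yaw":0},{"hand":0.4,"slide":[0.8,-0.1,-8.3],"yaw":0},{"hand":0.4,"slide":[0.8,-0.1,-8.3],"yaw":0},{"hand":0.4,"slide":[0.8,-0.1,-8.3],"yaw":0}]'; python3 -m inch '[{"hand":1,"slide":[0,0,0],"yaw":0},{"hand":1,"slide":[0,0,0],"yaw":0},{"hand":1,"slide":[0,0,0],"yaw":0},{"hand":1,"slide":[0,0,0],"yaw":0},{"hand":1,"slide":[0,0,0],"yaw":0},{"hand":1,"slide":[0,0,0],"yaw":0}]';python3 -c "
from station import *
print(sense()['moment'])"
```

```text
time_s: 16.92
tcp_pos: [0.4401, -0.1885, 0.2321]
ee_rot: [[-0.998, 0.056, 0.002], [0.056, 0.998, -0.0], [-0.002, -0.0, -1.0]]
wrist_force: [0.0, -0.3, -0.4]
gripper_width: 0.602
time_s: 17.68
tcp_pos: [0.4397, -0.1886, 0.231]
ee_rot: [[-0.998, 0.056, -0.0], [0.056, 0.998, -0.0], [-0.0, -0.0, -1.0]]
wrist_force: [0.2, -1.5, 0.8]
gripper_width: 0.268
[-0.39734461 -0.07034005  0.02367961]
```

```bash
cat > st.sh <<'E'
python3 -c "
from station import *
s=sense();print('t',round(s['time_s'],2),s['tcp_pos'].round(4),'F',s['wrist_force'].round(1),'M',s['moment'].round(2),'w',round(s['gripper_width'],3))"
E
python3 -m inch '[{"hand":1,"slide":[0,0,-0.1],"yaw":0},{"hand":1,"slide":[0,0,-0.2],"yaw":0},{"hand":1,"slide":[0,0,-0.2],"yaw":0}]'>/dev/null; sh st.sh; python3 -m inch '[{"hand":1,"slide":[0,0,-0.1],"yaw":0},{"hand":1,"slide":[0,0,-0.1],"yaw":0}]'>/dev/null; sh st.sh
```

```text
t 18.05 [ 0.4398 -0.1886  0.2296] F [-1.9 -0.4  5.4] M [-0.14  0.4  -0.05] w 0.276
t 18.3 [ 0.4398 -0.1886  0.2288] F [-1.8 -0.2  6.3] M [-0.08  0.48 -0.04] w 0.273
```

```bash
for i in 1; do python3 -m inch '[{"hand":1,"slide":[0,0,-0.1],"yaw":0},{"hand":1,"slide":[0,0,-0.1],"yaw":0}]'>/dev/null; sh st.sh; python3 -m inch '[{"hand":1,"slide":[0,0,-0.05],"yaw":0},{"hand":1,"slide":[0,0,-0.05],"yaw":0}]'>/dev/null; sh st.sh; python3 -m inch '[{"hand":1,"slide":[0,0,-0.05],"yaw":0},{"hand":1,"slide":[0,0,-0.05],"yaw":0}]'>/dev/null; sh st.sh; python3 -m inch '[{"hand":1,"slide":[0,0,-0.05],"yaw":0},{"hand":1,"slide":[0,0,-0.05],"yaw":0}]'>/dev/null; sh st.sh; done
```

```text
t 18.55 [ 0.4398 -0.1886  0.228 ] F [-2.5 -0.3  8.4] M [-0.04  0.61 -0.02] w 0.272
t 18.8 [ 0.4398 -0.1886  0.2276] F [-3.1  0.4  8.6] M [ 0.03  0.63 -0.03] w 0.269
t 19.05 [ 0.4398 -0.1887  0.2272] F [-3.4  0.2  8.9] M [ 0.1   0.67 -0.09] w 0.273
t 19.3 [ 0.4399 -0.1887  0.2268] F [-2.8  0.7  9.4] M [ 0.12  0.76 -0.02] w 0.27
```

```bash
python3 -m inch '[{"hand":1,"slide":[-0.1,0,-0.05],"yaw":0},{"hand":1,"slide":[-0.1,0,-0.05],"yaw":0}]'>/dev/null; sh st.sh; python3 -m inch '[{"hand":1,"slide":[0,0,-0.05],"yaw":0},{"hand":1,"slide":[0,0,-0.05],"yaw":0}]'>/dev/null; sh st.sh; python3 -m inch '[{"hand":1,"slide":[0,0,-0.05],"yaw":0},{"hand":1,"slide":[0,0,-0.05],"yaw":0}]'>/dev/null; sh st.sh; python3 -m inch '[{"hand":1,"slide":[0,0,-0.05],"yaw":0},{"hand":1,"slide":[0,0,-0.05],"yaw":0}]'>/dev/null; sh st.sh
```

```text
t 19.55 [ 0.4396 -0.1886  0.2267] F [-1.6  0.3  9.4] M [ 0.23  0.43 -0.04] w 0.272
t 19.8 [ 0.4396 -0.1887  0.2263] F [-2.4  1.3 10.5] M [ 0.23  0.39 -0.01] w 0.268
t 20.05 [ 0.4396 -0.1887  0.2259] F [-2.6  0.9 11. ] M [ 0.24  0.56 -0.  ] w 0.272
t 20.3 [ 0.4396 -0.1887  0.2255] F [-2.   0.1 11.7] M [ 0.35  0.61 -0.05] w 0.274
```

```bash
for i in 1; do python3 -m inch '[{"hand":1,"slide":[0,0,-0.05],"yaw":0},{"hand":1,"slide":[0,0,-0.05],"yaw":0}]'>/dev/null; sh st.sh; python3 -m inch '[{"hand":1,"slide":[0,0,-0.05],"yaw":0},{"hand":1,"slide":[0,0,-0.05],"yaw":0}]'>/dev/null; sh st.sh; python3 -m inch '[{"hand":1,"slide":[0,0,-0.05],"yaw":0},{"hand":1,"slide":[0,0,-0.05],"yaw":0}]'>/dev/null; sh st.sh; done
```

```text
t 20.55 [ 0.4396 -0.1887  0.225 ] F [-2.8  1.9 12. ] M [ 0.36  0.62 -0.  ] w 0.273
t 20.8 [ 0.4397 -0.1887  0.2247] F [-2.8  1.4 12.6] M [0.44 0.71 0.03] w 0.272
t 21.05 [ 0.4397 -0.1887  0.2243] F [-2.9  1.6 13.8] M [ 0.41  0.73 -0.03] w 0.268
```

```bash
for i in 1; do python3 -m inch '[{"hand":1,"slide":[0,0,-0.05],"yaw":0},{"hand":1,"slide":[0,0,-0.05],"yaw":0}]'>/dev/null; sh st.sh; python3 -m inch '[{"hand":1,"slide":[0,0,-0.05],"yaw":0},{"hand":1,"slide":[0,0,-0.05],"yaw":0}]'>/dev/null; sh st.sh; done
```

```text
t 21.3 [ 0.4397 -0.1887  0.2239] F [-3.1  1.5 13.4] M [ 0.45  0.75 -0.02] w 0.269
t 21.55 [ 0.4397 -0.1887  0.2235] F [-2.7  1.4 13.6] M [0.6  0.81 0.01] w 0.272
```

```bash
for i in 1; do python3 -m inch '[{"hand":1,"slide":[0,0,-0.04],"yaw":0},{"hand":1,"slide":[0,0,-0.04],"yaw":0}]'>/dev/null; sh st.sh; python3 -m inch '[{"hand":1,"slide":[0,0,-0.04],"yaw":0},{"hand":1,"slide":[0,0,-0.04],"yaw":0}]'>/dev/null; sh st.sh; done
```

```text
t 21.8 [ 0.4397 -0.1887  0.2231] F [-2.8  0.6 14.7] M [ 0.55  0.78 -0.01] w 0.271
t 22.05 [ 0.4397 -0.1887  0.2228] F [-3.4  2.9 15. ] M [ 0.59  0.91 -0.03] w 0.272
```

```bash
for i in 1; do python3 -m inch '[{"hand":1,"slide":[0,0,-0.04],"yaw":0},{"hand":1,"slide":[0,0,-0.04],"yaw":0}]'>/dev/null; sh st.sh; python3 -m inch '[{"hand":1,"slide":[0,0,-0.04],"yaw":0},{"hand":1,"slide":[0,0,-0.04],"yaw":0}]'>/dev/null; sh st.sh; done
```

```text
t 22.3 [ 0.4397 -0.1887  0.2227] F [-3.3  3.1 16.5] M [0.7  1.04 0.  ] w 0.273
t 22.55 [ 0.4397 -0.1887  0.2227] F [-4.4  2.5 18.4] M [ 0.84  1.28 -0.03] w 0.275
```

The collar is reached (z stopped at 0.2227, force 18.4 N). I'll ease off slightly and start turning.

```bash
python3 -m inch '[{"hand":1,"slide":[0,0,0.05],"yaw":0},{"hand":1,"slide":[0,0,0.05],"yaw":0.03},{"hand":1,"slide":[0,0,0.05],"yaw":0.06}]'>/dev/null; sh st.sh; python3 -m inch '[{"hand":1,"slide":[0,0,0],"yaw":0.03},{"hand":1,"slide":[0,0,0],"yaw":0.06}]'; sh st.sh
```

```text
t 22.93 [ 0.44   -0.1888  0.2227] F [-3.1 -0.2 14.5] M [ 0.43  0.75 -0.04] w 0.272
time_s: 23.18
tcp_pos: [0.4402, -0.1889, 0.2228]
ee_rot: [[-0.998, -0.066, 0.005], [-0.066, 0.998, -0.002], [-0.005, -0.002, -1.0]]
wrist_force: [-3.1, 0.1, 15.5]
gripper_width: 0.273
t 23.18 [ 0.4402 -0.1889  0.2228] F [-3.1  0.1 15.5] M [ 0.37  0.59 -0.06] w 0.273
```

```bash
python3 -m inch '[{"hand":1,"slide":[0,0,0],"yaw":0.06},{"hand":1,"slide":[0,0,0],"yaw":0.12},{"hand":1,"slide":[0,0,0],"yaw":0.18}]'>/dev/null; sh st.sh; python3 -m inch '[{"hand":1,"slide":[0,0,0],"yaw":0.06},{"hand":1,"slide":[0,0,0],"yaw":0.12},{"hand":1,"slide":[0,0,0],"yaw":0.18},{"hand":1,"slide":[0,0,0],"yaw":0.2}]'; sh st.sh
```

```text
t 23.55 [ 0.4407 -0.1889  0.223 ] F [-1.2  0.8 14.3] M [ 0.29  0.42 -0.01] w 0.273
time_s: 24.05
tcp_pos: [0.441, -0.1889, 0.2231]
ee_rot: [[-0.902, -0.431, 0.007], [-0.432, 0.902, -0.002], [-0.006, -0.005, -1.0]]
wrist_force: [-0.9, 0.5, 14.1]
gripper_width: 0.272
t 24.05 [ 0.441  -0.1889  0.2231] F [-0.9  0.5 14.1] M [ 0.37  0.21 -0.03] w 0.272
```

```bash
python3 -m inch '[{"hand":1,"slide":[0,0,0.1],"yaw":0.05},{"hand":1,"slide":[0,0,0.2],"yaw":0.1},{"hand":1,"slide":[0,0,0.2],"yaw":0.1}]'>/dev/null; sh st.sh; python3 -m inch '[{"hand":1,"slide":[0,0,0.1],"yaw":0.06},{"hand":1,"slide":[0,0,0.2],"yaw":0.12},{"hand":1,"slide":[0,0,0.2],"yaw":0.12}]'>/dev/null; sh st.sh
```

```text
t 24.43 [ 0.4411 -0.1889  0.2248] F [-0.7  0.5 11.2] M [ 0.29 -0.03 -0.01] w 0.268
t 24.8 [ 0.441  -0.1888  0.2264] F [ 0.   0.5 10.5] M [ 0.22 -0.23 -0.02] w 0.269
```

```bash
python3 -m inch '[{"hand":1,"slide":[0,0,0.1],"yaw":0.06},{"hand":1,"slide":[0,0,0.2],"yaw":0.12},{"hand":1,"slide":[0,0,0.3],"yaw":0.12}]'>/dev/null; sh st.sh; python3 -m inch '[{"hand":1,"slide":[0,0,0.1],"yaw":0.06},{"hand":1,"slide":[0,0,0.2],"yaw":0.12},{"hand":1,"slide":[0,0,0.2],"yaw":0.12}]'>/dev/null; sh st.sh
```

```text
t 25.18 [ 0.4409 -0.1887  0.2288] F [ 1.2 -0.2  6.8] M [ 0.07 -0.51 -0.03] w 0.27
t 25.55 [ 0.4406 -0.1885  0.2302] F [1.4 0.  6.7] M [ 0.14 -0.79  0.01] w 0.273
```

```bash
python3 -m inch '[{"hand":1,"slide":[0,0,0.1],"yaw":0.06},{"hand":1,"slide":[0,0,0.15],"yaw":0.12},{"hand":1,"slide":[0,0,0.15],"yaw":0.12}]'>/dev/null; sh st.sh; python3 -m inch '[{"hand":1,"slide":[0,0,0.05],"yaw":0.06},{"hand":1,"slide":[0,0,0.1],"yaw":0.12},{"hand":1,"slide":[0,0,0.1],"yaw":0.12}]'; sh st.sh
```

```text
t 25.93 [ 0.44   -0.1885  0.231 ] F [ 2.6 -0.   3.3] M [ 0.16 -0.95 -0.03] w 0.271
time_s: 26.3
tcp_pos: [0.4392, -0.1884, 0.2315]
ee_rot: [[-0.415, -0.91, 0.002], [-0.91, 0.415, -0.0], [-0.001, -0.001, -1.0]]
wrist_force: [2.1, 0.9, 2.9]
gripper_width: 0.272
t 26.3 [ 0.4392 -0.1884  0.2315] F [2.1 0.9 2.9] M [ 0.14 -0.8   0.02] w 0.272
```

```bash
python3 -m inch '[{"hand":1,"slide":[0,0,0],"yaw":0.06},{"hand":1,"slide":[0,0,0.05],"yaw":0.11},{"hand":1,"slide":[0,0,0.05],"yaw":0.11}]'>/dev/null; sh st.sh; python3 -m inch '[{"hand":1,"slide":[0,0,0.1],"yaw":0},{"hand":1,"slide":[0,0,0.1],"yaw":0}]';sh st.sh
```

```text
t 26.68 [ 0.4387 -0.1884  0.2317] F [1.7 1.3 3.1] M [ 0.15 -0.62 -0.03] w 0.27
time_s: 26.92
tcp_pos: [0.4385, -0.1884, 0.2326]
ee_rot: [[-0.313, -0.95, -0.001], [-0.95, 0.313, 0.0], [0.0, 0.001, -1.0]]
wrist_force: [1.7, -0.4, 2.1]
gripper_width: 0.27
t 26.93 [ 0.4385 -0.1884  0.2326] F [ 1.7 -0.4  2.1] M [ 0.08 -0.62 -0.02] w 0.27
```

```bash
python3 -m inch '[{"hand":1,"slide":[0,0,0.1],"yaw":0},{"hand":1,"slide":[0,0,0.2],"yaw":0},{"hand":1,"slide":[0,0,0.2],"yaw":0}]'>/dev/null; sh st.sh; python3 -m inch '[{"hand":1,"slide":[0,0,0.1],"yaw":0},{"hand":1,"slide":[0,0,0.1],"yaw":0}]'>/dev/null; sh st.sh
```

```text
t 27.3 [ 0.4381 -0.1884  0.2343] F [ 1.3 -0.4 -0.8] M [ 0.02 -0.38 -0.  ] w 0.269
t 27.55 [ 0.4382 -0.1885  0.2352] F [ 1.  -1.4 -4. ] M [-0.26 -0.5   0.04] w 0.274
```

```bash
python3 -m inch '[{"hand":1,"slide":[0,0,-0.2],"yaw":0},{"hand":1,"slide":[0,0,-0.2],"yaw":0.03},{"hand":1,"slide":[0,0,-0.2],"yaw":0.05},{"hand":1,"slide":[0,0,-0.2],"yaw":0.05}]'>/dev/null; sh st.sh; python3 -m inch '[{"hand":1,"slide":[0,0,0.1],"yaw":0},{"hand":1,"slide":[0,0,0.2],"yaw":0},{"hand":1,"slide":[0,0,0.2],"yaw":0}]'>/dev/null; sh st.sh
```

```text
t 28.05 [ 0.4386 -0.1885  0.234 ] F [-0.  -0.3 -0.5] M [ 0.08  0.01 -0.01] w 0.272
t 28.43 [ 0.4387 -0.1885  0.2359] F [ 0.  -0.2 -1.7] M [-0.17 -0.14  0.  ] w 0.27
```

```bash
python3 -m inch '[{"hand":1,"slide":[0,0,0.1],"yaw":0},{"hand":1,"slide":[0,0,0.2],"yaw":0},{"hand":1,"slide":[0,0,0.2],"yaw":0}]'>/dev/null; sh st.sh
```

```text
t 28.8 [ 0.4388 -0.1885  0.2381] F [ 0.2 -0.9 -0.6] M [-0.16 -0.16 -0.03] w 0.271
```

The cap is free: the force is only its weight and there is no side load. I'll lift clear and check.

```bash
python3 -m inch '[{"hand":1,"slide":[0,0,0.5],"yaw":0},{"hand":1,"slide":[0,0,1],"yaw":0},{"hand":1,"slide":[0,0,2.5],"yaw":0},{"hand":1,"slide":[0,0,5],"yaw":0},{"hand":1,"slide":[0,0,7],"yaw":0},{"hand":1,"slide":[0,0,7],"yaw":0}]'>/dev/null; sh st.sh; python3 -m inch '[{"hand":1,"slide":[2,6,0],"yaw":-0.18},{"hand":1,"slide":[4,12,0],"yaw":-0.36},{"hand":1,"slide":[6,18,0],"yaw":-0.54},{"hand":1,"slide":[8,24,0],"yaw":-0.72},{"hand":1,"slide":[10,30,0],"yaw":-0.9},{"hand":1,"slide":[12,36,0],"yaw":-1.06},{"hand":1,"slide":[12.6,39.3,0],"yaw":-1.2},{"hand":1,"slide":[12.6,39.3,0],"yaw":-1.2},{"hand":1,"slide":[12.6,39.3,0],"yaw":-1.2}]'; sh st.sh; python3 snap.py w8
python3 - <<'E'
from h import *
s=sense();c=cam("wrist",s);im=cv2.imread("pics/w8.png")
b=capture("side")[100:330,230:450]; b=cv2.resize(b,(int(220*400/230),400));cv2.imwrite("pics/c8.png",np.hstack([cv2.resize(im,(416,400))if 0 else im[:,120:530],b]))
E
```

```text
t 29.55 [ 0.4393 -0.1885  0.3095] F [ 0.6 -0.2 -2.2] M [ 0.12 -0.03  0.  ] w 0.27
time_s: 30.68
tcp_pos: [0.5641, 0.2045, 0.3063]
ee_rot: [[-0.995, -0.105, -0.003], [-0.105, 0.995, -0.002], [0.003, -0.001, -1.0]]
wrist_force: [-0.4, -1.1, -1.5]
gripper_width: 0.272
t 30.68 [0.5641 0.2045 0.3063] F [-0.4 -1.1 -1.5] M [ 0.02 -0.16  0.  ] w 0.272
[0.5641 0.2045 0.3063] [[-172.     0.7]]
```

View pics/c8.png

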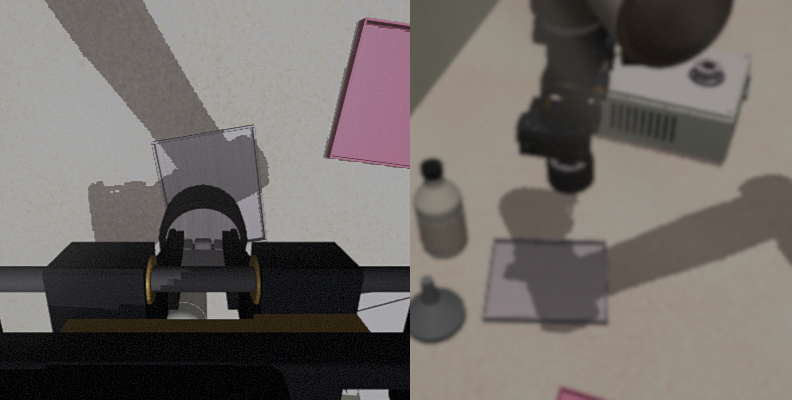

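The cap is off and hanging level, and the bare neck shows on the cooler. The tray's front corners are at about (272,143) and (373,126) in the wrist frame.

Run:
```python
from h import *
c=cam("wrist");print(pix2(c,[(373,126),(272,143),(385,240)],.014).round(3))
```

```text
[[0.493 0.263 0.014]
 [0.529 0.131 0.014]
 [0.654 0.306 0.014]]
```

```bash
python3 -m inch '[{"hand":1,"slide":[0.8,0.7,-4],"yaw":0},{"hand":1,"slide":[0.8,0.7,-9],"yaw":0},{"hand":1,"slide":[0.8,0.7,-13],"yaw":0},{"hand":1,"slide":[0.8,0.7,-16],"yaw":0},{"hand":1,"slide":[0.8,0.7,-17.5],"yaw":0},{"hand":1,"slide":[0.8,0.7,-18.3],"yaw":0},{"hand":1,"slide":[0.8,0.7,-18.3],"yaw":0},{"hand":1,"slide":[0.8,0.7,-18.3],"yaw":0}]'>/dev/null; sh st.sh
```

```text
t 31.77 [0.5733 0.2118 0.1262] F [ 0.2 -0.5 -1.4] M [ 0.08 -0.12 -0.03] w 0.273
```

```bash
python3 -m inch '[{"hand":1,"slide":[0,0,-0.5],"yaw":0},{"hand":1,"slide":[0,0,-0.8],"yaw":0},{"hand":1,"slide":[0,0,-1],"yaw":0},{"hand":1,"slide":[0,0,-1.1],"yaw":0},{"hand":1,"slide":[0,0,-1.1],"yaw":0}]'>/dev/null; sh st.sh; python3 -m inch '[{"hand":1,"slide":[0,0,-0.1],"yaw":0},{"hand":1,"slide":[0,0,-0.1],"yaw":0}]'>/dev/null; sh st.sh;  python3 -m inch '[{"hand":1,"slide":[0,0,-0.1],"yaw":0},{"hand":1,"slide":[0,0,-0.1],"yaw":0}]'>/dev/null; sh st.sh
```

```text
t 32.4 [0.5726 0.2115 0.1137] F [-1.   0.2 -0.9] M [ 0.01 -0.17  0.02] w 0.274
t 32.65 [0.5726 0.2115 0.1128] F [-0.  -0.3 -0.9] M [ 0.07 -0.19 -0.  ] w 0.273
t 32.9 [0.5727 0.2115 0.112 ] F [-0.3 -0.1 -1.3] M [ 0.11 -0.04  0.03] w 0.269
```

```bash
for i in 1; do python3 -m inch '[{"hand":1,"slide":[0,0,-0.07],"yaw":0},{"hand":1,"slide":[0,0,-0.07],"yaw":0}]'>/dev/null; sh st.sh; python3 -m inch '[{"hand":1,"slide":[0,0,-0.07],"yaw":0},{"hand":1,"slide":[0,0,-0.07],"yaw":0}]'>/dev/null; sh st.sh;  python3 -m inch '[{"hand":1,"slide":[0,0,-0.07],"yaw":0},{"hand":1,"slide":[0,0,-0.07],"yaw":0}]'>/dev/null; sh st.sh; done
```

```text
t 33.15 [0.5726 0.2115 0.1118] F [-3.2  0.1  4.6] M [0.   0.72 0.03] w 0.275
t 33.4 [0.5721 0.2115 0.1114] F [-4.9  0.   7.4] M [0.09 1.31 0.07] w 0.267
t 33.65 [0.5718 0.2114 0.1111] F [-6.7  0.2 10.5] M [0.11 1.84 0.04] w 0.273
```

```bash
python3 -m inch '[{"hand":1,"slide":[0,0,0.12],"yaw":0},{"hand":1,"slide":[0,0,0.12],"yaw":0}]'>/dev/null; sh st.sh
```

```text
t 33.9 [0.5727 0.2116 0.1111] F [-2.   0.2  3.6] M [0.18 0.53 0.06] w 0.273
```

```bash
python3 -m inch '[{"hand":1,"slide":[0,0,0.05],"yaw":0},{"hand":0.65,"slide":[0,0,0.05],"yaw":0},{"hand":0.6,"slide":[0,0,0.05],"yaw":0},{"hand":0.5,"slide":[0,0,0.05],"yaw":0},{"hand":0.4,"slide":[0,0,0.05],"yaw":0},{"hand":0.2,"slide":[0,0,0.05],"yaw":0},{"hand":0.2,"slide":[0,0,0.05],"yaw":0}]'>/dev/null; sh st.sh;  python3 -m inch '[{"hand":0.2,"slide":[0,0,2],"yaw":0},{"hand":0.2,"slide":[0,0,6],"yaw":0},{"hand":0.2,"slide":[0,0,12],"yaw":0},{"hand":0,"slide":[0,0,17],"yaw":0},{"hand":0,"slide":[-3,-5,18],"yaw":0},{"hand":0,"slide":[-6,-10,18],"yaw":0},{"hand":0,"slide":[-9,-15,18],"yaw":0},{"hand":0,"slide":[-12,-20,18],"yaw":0},{"hand":0,"slide":[-12,-20,18],"yaw":0}]'; sh st.sh
python3 - <<'E'
from h import *
a=capture("side")[90:330,210:450];b=capture("top")[120:300,200:470]
cv2.imwrite("pics/c9.png",np.hstack([cv2.resize(a,(340,340)),cv2.resize(b,(450,300)) if 0 else cv2.copyMakeBorder(cv2.resize(b,(450,300)),0,40,0,0,0)]))
E
```

```text
t 34.77 [0.5727 0.2116 0.1115] F [-0.1  0.5  0.5] M [ 0.02 -0.12 -0.02] w 0.732
time_s: 35.9
tcp_pos: [0.4503, 0.009, 0.2919]
ee_rot: [[-0.995, -0.1, 0.0], [-0.1, 0.995, 0.0], [-0.0, 0.0, -1.0]]
wrist_force: [0.2, -0.3, 0.8]
gripper_width: 0.999
t 35.9 [0.4503 0.009  0.2919] F [ 0.2 -0.3  0.8] M [ 0.11 -0.27  0.03] w 0.999
```

View pics/c9.png

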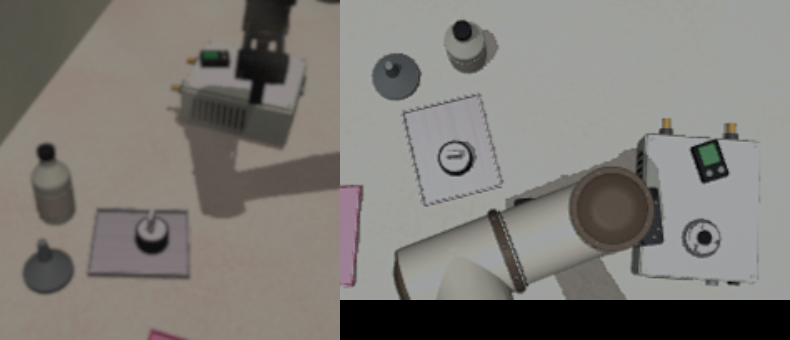

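The cap stands upright and flat in the steel tray with its tab up. The bottle, funnel and dosimeter look unmoved, the neck is bare, and the arm is clear. I'll hand in.

```bash
python3 -c "
from station import *
print(finish_job())"
```

```text
the job is handed in; nothing more can be done
None
```

The cap is off the cooler and standing flat, right way up, in the steel tray. I handed the job in at 36 s of the 72 s allowed.

- **Tab:** The first fold by pinching slipped and left the tab at about 1.28 rad. I pushed it on with the shut fingers to its stop, and the picture then showed it upright at about 1.6 rad.
- **Press and unscrew:** I pressed the cap down to the collar. The force peaked at 18.4 N for a moment (limit 20 N), and I eased it to about 15 N before turning. The measured torque stayed at or below 0.1 N m.
- **Lift:** My first lift, at 1.31 rad, met a 4 N pull, including about 1.4 N of cap weight. I went back down and turned 0.05 rad further, and the cap then came off freely.
- **Setting down:** While feeling for the tray floor I pressed with up to 10.5 N, one edge first, which is firmer than I wanted. I eased off to light contact before opening the fingers.

The last pictures show the tab up, the neck bare, and the bottle, funnel and dosimeter where they stood. The arm was clear of everything. I judged these positions by eye and did not measure them again.

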